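# Pop open the breaker window of a bench supply box

## Task

A breaker has tripped in the turquoise bench supply box: open its smoked breaker window by pressing the ribbed dark patch at its front edge right in, once, lightly and with the fingertips together, then back off and let the window spring up. Watch it for two seconds without touching the box, to be sure it stays open; do not push the open window back down, as a second press latches it shut. Leave the red emergency stop and the bottle, drill box, try square and screwdriver round the box alone.

Things in the scene. Friction and masses are not known exactly. Their poses are not given: they have to be found in the camera images.
- console: Turquoise steel supply box, fixed on the bench, 220 deep (its x) x 360 wide (its y). Its top slopes (0.22 rad) from 60 mm high at the front to 110 at the rear. Origin: centre of its underside. -x is its front (sockets), z up. Top left (+y): the breaker window between 8 mm rims; top right: red emergency stop, black switch, lamps. Nothing stands above the window.
- window (a joint): Smoked flap with grey border, 134 wide, 4 thick, on the sloping face; hinge at its rear edge, 100 mm from its front edge. Angle in rad: 0.01 latched, negative pressed in (stop at -0.062, 6 mm at the patch), open stop 0.75. Pressing takes 3 to 6 N; beyond -0.05 (5 mm) the catch lets go, and as the finger backs off a spring swings it open and holds it. A full press when open relatches it.
- window_patch (a point): Centre of the top of the ribbed dark thumb patch, 40 wide (box y) x 20 mm, in the middle of the window's front edge, 85 mm from the hinge and 15 mm behind that edge; moves with the window. Shut, it is about 90 mm above the bench; its z axis is the window's outward normal, leaning 0.22 rad from vertical to the box's front. Press it straight down or along the normal.
- estop (a joint): Red mushroom emergency-stop button, 40 mm in diameter, on a yellow disc, 205 mm to the right of the patch (box -y) and 50 mm further to the rear, its top 37 mm above the face. Value in m: 0 released, up to 0.006 pressed in. Must not be pressed.
- bottle_mid (a point): Centre of a bluish clear drinking bottle with green cap, 64 mm in diameter, 190 tall, standing on the bench beside the left or right end of the box. To be left alone.
- drill_box_mid (a point): Centre of a clear and white plastic drill box, 85 x 24 x 24 mm, lying on the bench in front of the right half of the box. To be left alone.
- try_square_mid (a point): A point in the middle of a steel try square (stock 75 x 20 x 14 mm, blade 100 x 20), lying on the bench in front of the left half of the box; height 7 mm above the bench. To be left alone.
- screwdriver_grip (a point): Middle of the handle of a red-handled screwdriver, 190 mm long, lying on the bench beside the other end of the box. To be left alone.
- catch_pin (a joint): Follower pin of the push-push catch, hidden in the box under the window's front edge; it slides along the box's y in the catch's cam track. Not to be handled. Value in m: 0 while latched, about +0.005 once the catch has let go, between -0.002 and 0 when the window stands open; it goes below -0.004 only when the opened window is pressed down again (at about 0.1 rad).

How it is judged (in metres and radians):
On the way, in this order (a step that is already met when the one before it is completed fails the run):
1. the window is pressed in by the fingers at its ribbed patch (value of joint window below -0.035 rad and contact force between the fingers and console above 0.5 N and horizontal distance between the grasp point and window_patch below 0.035 m), for 0.02 s.
2. the window has popped open and stays open for two seconds with the robot not touching the box (value of joint window above 0.6 rad and contact force between each of the fingers, the arm and console below 0.1 N), for 2 s.
At the end, for the whole second after the job is handed in: The breaker window stands open beyond 0.6 rad, the emergency stop is not pressed in (under 2 mm), and the bottle, drill box, try square and screwdriver are within 20 mm of where they started (value of joint window above 0.6 rad and value of joint estop below 0.002 m and distance of each of bottle_mid, drill_box_mid, try_square_mid, screwdriver_grip from where it was at the start of the episode below 0.02 m); the robot touches nothing.
It fails at once if the opened window is pressed back down (a second press drives the catch's pin into its closing track) (value of joint catch_pin below -0.0038 m).
It fails at once if the box or window is struck or pressed with more than 60 N (contact force between any of the fingers, the arm and console above 60 N).
It fails at once if the emergency stop is pressed (value of joint estop above 0.002 m).
It fails at once if the bottle, drill box, try square or screwdriver is moved or lifted by more than 20 mm (distance of any of bottle_mid, drill_box_mid, try_square_mid, screwdriver_grip from where it was at the start of the episode above 0.02 m).
It also fails if it takes over 32 s, if anything falls off the work surface, if the arm or the gripper's body presses on something with over 40 N, if the wrist force passes 120 N, or if a joint passes its speed limit or range.

## Robot

A 7-joint arm with a two-finger parallel gripper is mounted at the origin on the work surface. World frame = base frame: x ahead of the robot, y to its left, z up, the work surface at z = 0. Lengths are in mm, angles in rad, forces in N, time in s.
With the tool pointing down it reaches from about 425 to 875 mm from the base axis. Payload 4.7 kg.
Tool frame: the origin (TCP) lies on the centre line of the jaws, within the pads' length; the fingertips stand 11 mm ahead of it and the grasp point (between the pads) lies 8 mm behind it; z points along the fingers, y is the line along which they close (so a half turn about z gives the same grasp; the last joint's range is limited). The gripper opens to 87 mm and grips with 3 to 60 N. Pads are 19 mm wide; open, the fingers measure 117 mm over their backs; the gripper's body (75 mm by 190 mm) begins 51 mm behind the grasp point.
Start: joints at [1.348, 0.321, -0.07, 1.45, 0.023, 1.371, -0.057], TCP at [152.464, -631.886, 233.587] pointing down, gripper open.
Joint ranges: [-2.86, 2.86], [-0.3, 2.09], [-1.38, 1.24], [0.06, 2.45], [-1.56, 4.7], [0.09, 2.05], [-2.69, 2.69]. Speed limits (rad/s): [2.57, 2.57, 3.14, 3.14, 3.14, 3.14, 3.14].

## Interface

Orientations are given as a rotation vector (axis times angle).
In Python, from plant import status, viewer, order gives the robot as it stands.
- The arm moves only by the tool apply_moves, never from a script. Its argument "plan" is a list that holds one entry, the list of rows, each a list of 7 numbers: the shift along the tool's x, y, z in m, then the turn, a rotation vector about the tool's x, y, z in rad, then the closure in counts, from 0 (fully open) to 255 (shut). A call has 1 to 12 rows; each row shifts and turns the commanded pose from where the row before left it, along the tool's axes as they then stand; what a row does not reach is not made up. A row lasts 1/8 s, in which the tool goes at most 62.5 mm and 10.7 degrees, less where a joint would pass 70% of its speed; a pose out of reach is approached as far as the arm can. A call is refused whole if a number of a shift passes 0.0625 or a number of a turn 0.188, either way. A call with a gripper value outside its range is refused whole. The fingers move at their own pace and stop on an object; the grip force is fixed at half the most. Time passes only in rows, so rows that do not move let the fingers close. It gives the time, the measured TCP pose, the force, the opening and the grip force at its end, in the units of the state.
- status.get_state(): the state, without advancing time (a new reading comes with each control period).
- viewer.camera(name): name is "scene" or "top"; returns the picture (384x512x3 uint8, red, green, blue); there is no depth.
- viewer.camera_model(name): a dict with "fov_y" (degrees; the focal length in pixels is half the picture's height over the tangent of half this angle, whatever the lens; pixels are square), "cx", "cy" (the principal point, pixels), "world_to_cam" (4x4, takes a point from world to camera coordinates). Camera axes: x right, y down, z forward; pixel columns grow to the right and rows downward; lengths in mm; the calibration is good to about 2 mm. A picture is of the moment at which its call begins. camera_model takes no time and is no camera call.
- order.sign_off(): hands the job in; it is judged then, once.
The state is a dict: "clock": time; "joints": joint angles; "joint_velocities": joint speeds; "joint_torque": joint torques, N m; "eef_pos": TCP position; "orientation": TCP orientation; "contact_force": force on the tool from outside, world axes, zero at the start; "moment": the same for the moment, N m; "grip_width": finger opening in mm; "finger_force": force on a finger pad.
Only numpy, scipy, OpenCV 4.12 (cv2) and the standard library are available. Lean on these libraries where they do the work, as an engineer would, in place of code of your own. Each camera call takes 0.05 s, during which the arm holds its last target. There are 200 camera calls.

## Working session

There is one attempt and no reset: what is moved stays moved. The work goes in short steps, Python scripts to look and compute and a tool call to move; the robot and the scene stay as the last step left them, time stands still between calls to the robot, and variables do not carry over. Pictures are saved under pics/ and viewed, at most 10 in all, crops included, and the job is handed in when it is done.

Besides the shell and the picture viewer there is one more tool, called after "Request:" as name(argument=value, ...) on one line, values as JSON. apply_moves: Moves the arm, as the interface text tells. Its arguments: {"type":"object","properties":{"plan":{"type":"array","items":{"type":"array","items":{"type":"array","items":{"type":"number"}}}}},"required":["plan"]}

```bash
mkdir -p pics; python3 - <<'E'
from plant import status, viewer
import cv2
s=status.get_state(); print({k:s[k] for k in('clock','eef_pos','orientation','grip_width','contact_force')})
for n in('scene','top'):
    cv2.imwrite(f'pics/{n}0.png',cv2.resize(viewer.camera(n)[:,:,::-1],(800,600),interpolation=cv2.INTER_CUBIC)); print(n,viewer.camera_model(n))
E
```

```text
{'clock': 0.0, 'eef_pos': array([ 152.32786035, -631.34521693,  232.46213597]), 'orientation': array([-3.11770500e+00, -3.70895300e-01,  4.38037267e-04]), 'grip_width': 87.24149226944337, 'contact_force': array([-0.27270117, -0.7795997 ,  0.53644779])}
scene {'fov_y': 51.48695678108898, 'cx': 258.31304198067585, 'cy': 188.8488284407846, 'world_to_cam': array([[ 5.31681323e-02,  9.98435811e-01, -1.72939752e-02,
        -2.50320539e+01],
       [ 6.69946841e-01, -4.85074663e-02, -7.40822688e-01,
        -3.16275255e+02],
       [-7.40502788e-01,  2.78021147e-02, -6.71477969e-01,
         1.45027098e+03],
       [ 0.00000000e+00,  0.00000000e+00,  0.00000000e+00,
         1.00000000e+00]])}
top {'fov_y': 52.97433546947382, 'cx': 256.1240206785155, 'cy': 191.26667723866439, 'world_to_cam': array([[-2.45190155e-02, -9.99582905e-01, -1.52588646e-02,
         2.28719050e+01],
       [-9.86563615e-01,  2.66602293e-02, -1.61187670e-01,
         5.78135829e+02],
       [ 1.61527244e-01,  1.11016777e-02, -9.86805808e-01,
         1.11849203e+03],
       [ 0.00000000e+00,  0.00000000e+00,  0.00000000e+00,
         1.00000000e+00]])}
```

View pics/scene0.png

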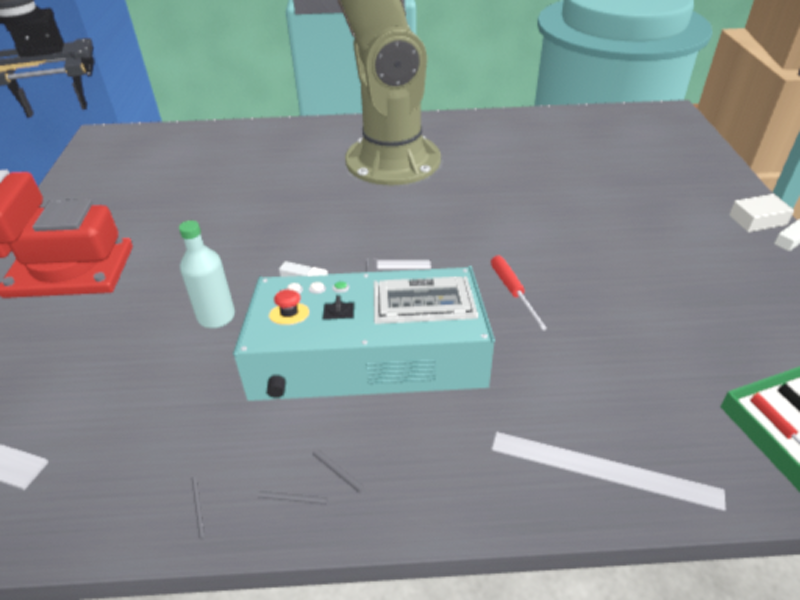

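View pics/top0.png

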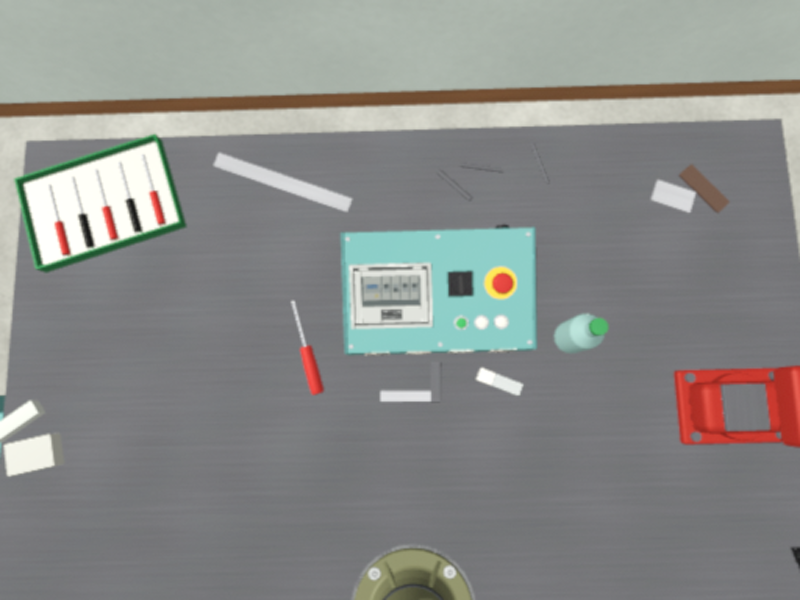

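The scene view shows the patch at (421,283) and the top view shows it at (392,314), in enlarged pixels. The e-stop is at (288,298) and (502,283). The bottle is to the box's right, and the screwdriver is to its left.

```bash
cat > h.py <<'E'
from plant import status, viewer
import numpy as np, cv2
from scipy.spatial.transform import Rotation as R
def ray(n,u,v):
    m=viewer.camera_model(n); f=192/np.tan(np.radians(m['fov_y']/2)); W=m['world_to_cam']
    d=W[:3,:3].T@np.array([(u/1.5625-m['cx'])/f,(v/1.5625-m['cy'])/f,1]); return -W[:3,:3].T@W[:3,3],d
def atz(n,u,v,z):
    c,d=ray(n,u,v); return c+d*(z-c[2])/d[2]
def tri(p,q):
    A=np.zeros((3,3));b=np.zeros(3)
    for n,x in(('scene',p),('top',q)):
        c,d=ray(n,*x); d/=np.linalg.norm(d); P=np.eye(3)-np.outer(d,d); A+=P;b+=P@c
    return np.linalg.solve(A,b)
E
python3 - <<'E'
from h import *
print('tri',tri((421,283),(392,314)),'z90',atz('top',392,314,90),atz('scene',421,283,90))
print('estop',tri((288,298),(502,283)))
a,b=atz('top',345,353,60),atz('top',536,349,60);c,d=atz('top',342,234,110),atz('top',535,228,110)
print(a,b,c,d)
for p,q in((a,b),(c,d)): print('yaw',np.arctan2(-(p-q)[0],(p-q)[1]))
print('bottle cap',tri((190,229),(598,327)))
s=status.get_state(); M=R.from_rotvec(s['orientation']).as_matrix(); print(M.round(3))
E
```

```text
tri [543.63012107  24.37765282  88.95083428] z90 [543.43569774  23.39593003  90.        ] [544.83993399  25.24397982  90.        ]
estop [ 591.7965182  -178.5204306   114.08555238]
[475.61863283 114.6144711   60.        ] [ 473.9111383  -245.36696033   60.        ] [693.73427434 112.80469683 110.        ] [ 694.91532286 -246.60938025  110.        ]
yaw -0.004743249468698774
yaw 0.0032860267317797293
bottle cap [ 499.21801767 -325.4428446   182.04523354]
[[ 0.972  0.235 -0.001]
 [ 0.235 -0.972  0.002]
 [-0.    -0.002 -1.   ]]
```

Request:
apply_moves(plan=[[[0.035,-0.036,0,0,0,0,255],[0.035,-0.036,0,0,0,0,255],[0.035,-0.036,0,0,0,0,255],[0.035,-0.036,0,0,0,0,255],[0.035,-0.036,0,0,0,0,255],[0.035,-0.036,0,0,0,0,255],[0.035,-0.036,0,0,0,0,255],[0.035,-0.036,0,0,0,0,255],[0.035,-0.036,0,0,0,0,255],[0.035,-0.036,0,0,0,0,255],[0.035,-0.036,0,0,0,0,255],[0.035,-0.036,0,0,0,0,255]]])

```text
clock: 1.6
eef_pos: [459.7, -112.0, 233.4]
orientation: [3.119, 0.371, -0.0]
contact_force: [1.2, -0.3, -1.1]
grip_width: -0.1
finger_force: 0.0
```

```bash
cat > go.py <<'E'
from h import *
import sys
t=np.array(list(map(float,sys.argv[1:4])))
s=status.get_state(); M=R.from_rotvec(s['orientation']).as_matrix()
print(s['clock'],s['eef_pos'],s['grip_width'],s['contact_force'],M.round(3).tolist(),'tool shift',(M.T@(t-s['eef_pos'])).round(1))
E
python3 go.py 541 24 150
```

```text
1.6 [ 459.74397054 -111.9746219   233.37135163] -0.0845467705878893 [ 1.19839383 -0.29112068 -1.14723364] [[0.972, 0.234, -0.0], [0.234, -0.972, -0.001], [-0.0, 0.0, -1.0]] tool shift [ 110.9 -113.2   83.3]
```

Request:
apply_moves(plan=[[[0.037,-0.038,0,0,0,0,255],[0.037,-0.038,0,0,0,0,255],[0.037,-0.037,0,0,0,0,255],[0,0,0.04,0,0,0,255],[0,0,0.04,0,0,0,255],[0,0,0.025,0,0,0,255],[0,0,0,0,0,0,255],[0,0,0,0,0,0,255]]])

```text
clock: 2.6
eef_pos: [541.4, 22.6, 129.5]
orientation: [3.119, 0.371, 0.002]
contact_force: [0.0, -0.1, 0.3]
grip_width: 0.4
finger_force: 0.0
```

```bash
python3 go.py 541 24 101; python3 - <<'E'
from h import *
a=viewer.camera('scene')[130:230,200:330,::-1];b=viewer.camera('top')[140:240,200:330,::-1]
cv2.imwrite('pics/c1.png',cv2.resize(np.vstack([a,b]),None,fx=3,fy=3,interpolation=cv2.INTER_CUBIC))
E
```

```text
2.6 [541.42916374  22.60097462 129.51480842] 0.3623875982682682 [ 0.0248268  -0.12311233  0.33428072] [[0.972, 0.235, 0.001], [0.235, -0.972, 0.0], [0.001, 0.0, -1.0]] tool shift [-0.1 -1.5 28.5]
```

View pics/c1.png

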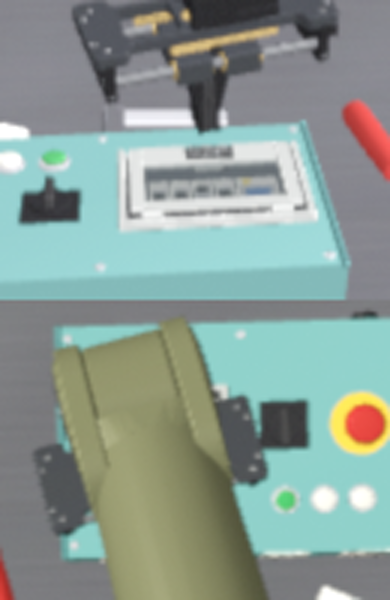

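The crop shows the closed fingertips at (207,128), just above and in line with the patch at (209,152). The gap is about 28 mm.

Request:
apply_moves(plan=[[[0,0,0.012,0,0,0,255],[0,0,0.01,0,0,0,255],[0,0,0.003,0,0,0,255],[0,0,0,0,0,0,255]]])

```text
clock: 3.2
eef_pos: [540.4, 22.3, 103.3]
orientation: [3.119, 0.371, -0.002]
contact_force: [-1.7, 0.0, 2.1]
grip_width: 0.4
finger_force: 1.2
```

Request:
apply_moves(plan=[[[0,0,0.003,0,0,0,255],[0,0,0.002,0,0,0,255],[0,0,0,0,0,0,255]]])

```text
clock: 3.58
eef_pos: [541.1, 22.4, 98.7]
orientation: [3.119, 0.371, 0.001]
contact_force: [-0.2, -0.4, 4.3]
grip_width: 0.7
finger_force: 1.6
```

Request:
apply_moves(plan=[[[0,0,0.002,0,0,0,255],[0,0,0,0,0,0,255]]])

```text
clock: 3.82
eef_pos: [541.4, 22.4, 97.8]
orientation: [3.119, 0.371, 0.001]
contact_force: [-3.0, -0.9, 10.1]
grip_width: 0.3
finger_force: 5.3
```

Request:
apply_moves(plan=[[[0,0,0.001,0,0,0,255],[0,0,0,0,0,0,255]]])

```text
clock: 4.08
eef_pos: [541.5, 22.4, 97.6]
orientation: [3.118, 0.371, 0.002]
contact_force: [-5.3, -1.2, 15.2]
grip_width: 0.3
finger_force: 8.1
```

The force is climbing stiffly, so the window is at its stop. Backing off upward and toward the front now.

Request:
apply_moves(plan=[[[0,0,-0.03,0,0,0,255],[-0.01,-0.0025,-0.05,0,0,0,255],[-0.02,-0.005,-0.05,0,0,0,255],[-0.02,-0.005,-0.05,0,0,0,255],[-0.02,-0.005,0,0,0,0,255],[0,0,0,0,0,0,255]]])

```text
clock: 4.82
eef_pos: [468.1, 23.1, 275.8]
orientation: [3.118, 0.37, 0.001]
contact_force: [0.6, 0.6, -0.5]
grip_width: 0.2
finger_force: 0.0
```

```bash
python3 go.py 541 24 101; python3 - <<'E'
from h import *
a=viewer.camera('scene')[100:260,180:360,::-1]
cv2.imwrite('pics/c2.png',cv2.resize(a,None,fx=3,fy=3,interpolation=cv2.INTER_CUBIC))
E
```

```text
4.825 [468.13760206  23.08097246 275.76581797] 0.2443509301554888 [ 0.62042088  0.64417563 -0.48921838] [[0.972, 0.234, 0.001], [0.234, -0.972, -0.002], [0.001, 0.002, -1.0]] tool shift [ 70.9  15.8 174.9]
```

View pics/c2.png

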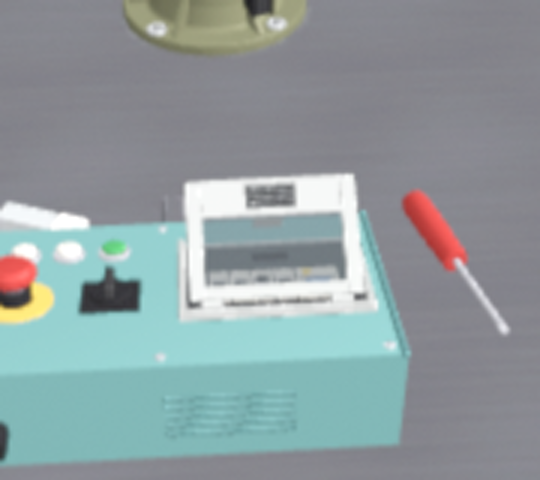

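The window has sprung up: its front edge is at crop (270,180) and the patch at (270,195). The arm is clear of it. I'll wait over two seconds.

Request:
apply_moves(plan=[[[0,0,0,0,0,0,255],[0,0,0,0,0,0,255],[0,0,0,0,0,0,255],[0,0,0,0,0,0,255],[0,0,0,0,0,0,255],[0,0,0,0,0,0,255],[0,0,0,0,0,0,255],[0,0,0,0,0,0,255],[0,0,0,0,0,0,255],[0,0,0,0,0,0,255],[0,0,0,0,0,0,255],[0,0,0,0,0,0,255]]])

```text
clock: 6.38
eef_pos: [468.6, 23.1, 275.5]
orientation: [3.12, 0.371, -0.0]
contact_force: [-0.1, -0.7, -0.4]
grip_width: -0.2
finger_force: 0.0
```

Request:
apply_moves(plan=[[[0,0,0,0,0,0,255],[0,0,0,0,0,0,255],[0,0,0,0,0,0,255],[0,0,0,0,0,0,255],[0,0,0,0,0,0,255],[0,0,0,0,0,0,255],[0,0,0,0,0,0,255],[0,0,0,0,0,0,255],[0,0,0,0,0,0,255],[0,0,0,0,0,0,255],[0,0,0,0,0,0,255],[0,0,0,0,0,0,255]]])

```text
clock: 7.88
eef_pos: [468.6, 23.1, 275.5]
orientation: [3.12, 0.371, -0.0]
contact_force: [1.0, 0.5, -0.4]
grip_width: 0.3
finger_force: 0.0
```

```bash
python3 - <<'E'
from h import *
cv2.imwrite('pics/c3.png',cv2.resize(viewer.camera('scene')[100:260,100:360,::-1],None,fx=3,fy=3,interpolation=cv2.INTER_CUBIC))
E
```

```text
(no output)
```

View pics/c3.png

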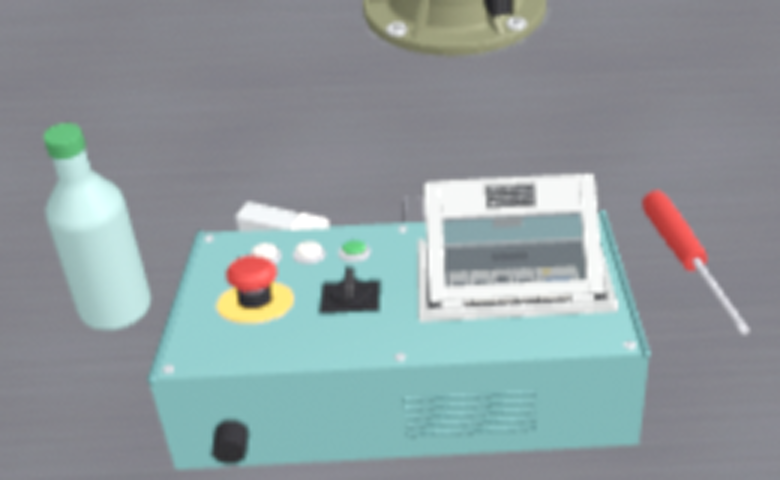

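The window is still open, with its patch at (511,195), and nothing else has moved.

```bash
python3 -c "
from plant import order; print(order.sign_off())"
```

```text
the job is handed in; nothing more can be done
None
```

The breaker window was opened with one light press (about 15 N at most) and stayed open for three seconds with the arm clear; in the last picture the e-stop, bottle, drill box and screwdriver looked undisturbed (the try square was mostly hidden behind the open window), and the job is handed in, with no verdict returned.

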